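Set a dosing pump's dial and adjust its pressure screw

ROBOT

A 6-joint arm with a two-finger parallel gripper is mounted at the origin on a cart in front of the work surface, level with it; the furniture and walls round the work are solid. World frame = base frame: x ahead of the robot, y to its left, z up, the work surface at z = 0. Lengths are in m, angles in rad, forces in N, time in s.
With the tool pointing down it reaches from about 0.3 to 0.875 m from the base axis. Payload 6.4 kg.
Tool frame: the origin (TCP) lies at the centre of the arm's flange, where the gripper is bolted on; the fingertips stand 173 mm ahead of it and the grasp point (between the pads) lies ctrl.grip_point_offset ahead of it (ctrl.grip_point_offset is the distance from the TCP to the grasp point, in m); z points along the fingers, y is the direction in which the jaws open and shut (so a half turn about z gives the same grasp; the last joint's range is limited). The gripper opens to 85 mm and grips with 20 to 120 N. Pads are 22 mm wide; open, the fingers measure 114 mm over their backs; the gripper's body (76 mm by 85 mm) begins 54 mm behind the grasp point. The pads swing forward as they close: fully open they stand 13 mm farther back than shut.
Start: joints at [-1.392, 0.181, 1.607, -0, 1.354, -0.206], TCP at [0.216, -0.533, 0.405] pointing down, gripper open.
Joint ranges: [-2.99, 2.99], [-0.89, 2.07], [0.3, 2.58], [-1.14, 4.28], [0, 2.63], [-3.12, 3.12]. Speed limits (rad/s): [2.57, 2.57, 3.01, 3.14, 3.14, 3.14].

INTERFACE

Orientations are given as a unit quaternion [w, x, y, z].
In Python, from bench import ctrl, cams, boxes_of, landmark_of gives the robot as it stands.
- The arm moves only by the shell command python3 -m handwheel 'ROWS'. ROWS is JSON, a list of rows, each an object with "offset": the shift along the tool's x, y, z in m, a list of three; "spin": the turn about the tool's z in degrees; "grip": the opening, from 0 (shut) to 1 (fully open). A call has 1 to 20 rows; each row is the pose to reach, as a shift and turn from the pose commanded when the call began, along the tool's axes at that moment; what a row does not reach only later rows make up. A row lasts 1/8 s, in which the tool goes at most 62.5 mm and 10.7 degrees, less where a joint would pass 70% of its speed; a pose out of reach is approached as far as the arm can. A call with a gripper value outside its range is refused whole. The fingers move at their own pace and stop on an object; the grip force is fixed at half the most. Time passes only in rows, so rows that repeat a pose let the fingers close. It gives the time, the measured TCP pose, the force and the opening at its end, in the units of the state.
- ctrl.get_obs(): the state, without advancing time (a new reading comes with each control period).
- cams.camera(name): name is "side" or "top" or "wrist"; returns a dict with "color" (384x512x3 uint8, red, green, blue), "camera_matrix" (3x3 intrinsics, pixels), "view" (4x4, takes a point from world to camera coordinates); the wrist camera has in their place "tool_from_camera" (4x4, takes a point from camera to tool coordinates, whose origin is the TCP and whose axes are the flange's). Camera axes: x right, y up, looking along -z (the intrinsics and any distortion apply to the point x, -y, -z); pixel columns grow to the right and rows downward; lengths in m; the calibration is good to about 2 mm. A picture is of the moment at which its call begins: read the wrist's pose just before it. There is no depth.
- ctrl.hand_in(): hands the job in, once; it reports no verdict.
Trained networks look in a picture, given as the dict that the camera call returned (one of the last four; its "shot" number tells which), for a name from the list of things; names that differ only in an ending like _2 or _b are one class to them, and where a whole thing is asked for, a point or a joint stands for the part that bears it (a point fixed in the world has none). Each returns a list of dicts, best first, with "confidence" (0 to 1); they miss things now and then, are a little off and sometimes report something else, mostly with a low value. They report only what shows in the picture. A call takes as long as a camera call.
- boxes_of(picture, thing): "uv" ([column, row] in pixels, amid what is visible of it).
- landmark_of(picture, thing): "uv" ([column, row] in pixels: a listed point, or the origin of a listed thing).
The state is a dict: "time_s": time; "q": joint angles; "dq": joint speeds; "joint_efforts": joint torques, N m; "eef_pos": TCP position; "eef_rot": TCP orientation; "wrist_force": force on the tool from outside, world axes, zero at the start; "torque": the same for the moment, N m; "opening": opening from 0.0 (shut) to 1.0 (fully open).
Only numpy, scipy, OpenCV 4.12 (cv2) and the standard library are available. Lean on these libraries where they do the work, as an engineer would, in place of code of your own. Each camera call takes 0.05 s, during which the arm holds its last target.

TASK

Set up the small dosing pump: first turn its round dial until the dial's pointer lines up with the little metal tab on the rim of its scale. Then turn the flat thumbscrew on top of the pump head clockwise until it seats, back it off a quarter turn, and finish with the fingers still gripping the thumbscrew there: do not let go. Leave the dial and tab so set, and do not push the tab or the things standing round the pump out of place.

Things in the scene. Friction and masses are not known exactly. Their poses are not given: they have to be found in the camera images.
- pump: dosing pump fixed to the worktop; no tubing is fitted. Base plate 136 (x) x 250 (y) mm, origin on the worktop under its centre, x towards its back, y towards its left, z up. On the left a white control housing 118 mm wide with top panel at z = 75 mm, the dial on it with its vertical axis at (0, 58) mm. On the right an aluminium pump head 90 mm wide, top of its bridge at z = 98 mm, the thumbscrew on it with its vertical axis at (0, -62) mm
- dial_grip (a point): point on the dial's vertical axis, 23 mm above the panel (z = 98 mm over the worktop). The dial is a black round knob, 30 to 32 mm in diameter from 9 to 34 mm above the panel, above a skirt 48 mm in diameter and 9 mm high; pinch it by any two opposite sides
- dial_pointer (a point): tip of the dial's white pointer, at the edge of the skirt, 27 mm from the dial's axis, 3 mm above the panel
- tab_tip (a point): tip of the dark steel set-point tab, a block 13 mm long (radially) x 7 mm and 5 mm high on the panel just outside the skirt, stiff but movable round the dial's axis; the tip (a narrow nose pointing at the dial) is 27 mm from the axis, 3 mm above the panel, and coincides with the pointer tip when the dial is set
- dial (a joint): angle of the dial, rad, grows clockwise seen from above, 0 to 4.71; at 0 the pointer points halfway between the pump's front (-x) and left (+y). It stays where it is left (friction 0.03 N m)
- tab (a joint): angle of the tab, same zero and direction as the dial: the dial is set when both are equal. It always starts clockwise of the pointer, by 0.5 to 2.3 rad. Not to be moved
- screw_grip (a point): point on the thumbscrew's vertical axis at the height to grip, 124.5 mm over the worktop. The thumbscrew is steel with a flat upright head 34 mm wide, 8.5 mm thick, 24 mm high (110.5 to 134.5 mm over the worktop); pinch it across its thickness. It turns without rising; the white shoe under the bridge rises and sinks with it, 12 mm a turn
- screw_edge (a point): middle of one narrow edge of the thumbscrew's head, 17 mm from screw_grip at the same height: the line between the two gives the direction of the head's width
- screw (a joint): angle of the thumbscrew, rad: 0 when seated (a hard stop; the shoe touches the rollers), grows counter-clockwise seen from above as it is backed off, up to 3.4. Seated, the head's width lies along the pump's y (screw_edge towards +y); a quarter turn off it lies along the pump's x. It starts 0.8 to 2.5 rad off its seat and stays where it is left (friction 0.04 N m)
- specimen_cup_1: bystander: specimen cup with a white screw lid, 63 mm in diameter, 72 mm high, right of the pump; origin at its underside
- prep_pad_0: bystander: flat sachet 50 x 50 x 7 mm, right of the pump; origin at its underside
- immersion_oil: bystander: small brown bottle 26 mm in diameter, 60 mm high, left of the pump; origin at its underside
- petri_1: bystander: petri dish 60 mm in diameter, 14 mm high, left of the pump; origin at its underside
- penlight: bystander: penlight 110 mm long, 14 mm thick, lying left of the pump; origin at its underside

How it is judged:
On the way, in this order (a step that is already met when the one before it is completed fails the run):
1. the dial's pointer lines up with the tab (distance between dial_pointer and tab_tip below 0.0035 m), for 0.3 s.
2. the thumbscrew is seated (value of joint screw below 0.09 rad), for 0.1 s.
At the end, for the whole second after the job is handed in: the pointer tip is within 3.5 mm (7 degrees) of the tab's tip, the thumbscrew is at rest 75 to 105 degrees back from its seat, and the fingers still grip it with more than 1.5 N (distance between dial_pointer and tab_tip below 0.0035 m and value of joint screw between 1.311 and 1.831 rad and velocity of joint screw between -0.1 and 0.1 rad/s and contact force between the fingers and screw above 1.5 N); the arm keeps its last pose, push and grip.
It fails at once if the tab is pushed more than 4 mm along its scale (distance of tab_tip from where it was at the start of the episode above 0.004 m).
It fails at once if a bystander is moved more than 25 mm (distance of any of specimen_cup_1, prep_pad_0, immersion_oil, petri_1, penlight from where it was at the start of the episode above 0.025 m).
It also fails if it takes over 64 s, if anything falls off the work surface, if the arm or the gripper's body presses on something with over 40 N, if the wrist force passes 120 N, or if a joint passes its speed limit or range.

## Working session

There is one attempt and no reset: what is moved stays moved. The work goes in short steps, Python scripts to look and compute and a shell command to move; the robot and the scene stay as the last step left them, time stands still between calls to the robot, and variables do not carry over. Pictures are saved under pics/ and viewed, and the job is handed in when it is done.

```bash
ls; mkdir -p pics
python3 - <<'E'
from bench import ctrl,cams,boxes_of,landmark_of
import cv2
o=ctrl.get_obs()
print({k:(v if not hasattr(v,'round') else v) for k,v in o.items()}, ctrl.grip_point_offset)
for n in ["top","side","wrist"]:
    p=cams.camera(n); cv2.imwrite(f"pics/{n}0.png",p["color"][:,:,::-1])
    print(n,p["camera_matrix"],p.get("view",p.get("tool_from_camera")))
    print([k for k in p])
    for t in ["dial_grip","dial_pointer","tab_tip","screw_grip","screw_edge","pump"]:
        print(t,[( [round(x,1) for x in d["uv"]],round(d["confidence"],2)) for d in landmark_of(p,t)[:3]])
E
```

```text
pics
{'time_s': 0.0, 'q': array([-1.39229028e+00,  1.81557416e-01,  1.60803777e+00,  2.89754963e-05,
        1.35376552e+00, -2.06276002e-01]), 'dq': array([-0.00187939, -0.00010999,  0.00197237,  0.00094699, -0.00076264,
        0.00132225]), 'joint_efforts': array([ 9.45533357e-04, -4.44865572e+01, -3.51335800e+01, -4.82006055e-05,
        9.20016901e-03, -2.28892532e-05]), 'eef_pos': array([ 0.2158166 , -0.53268421,  0.40376028]), 'eef_rot': array([-8.83744897e-04,  9.81550077e-01,  1.91203200e-01,  2.64180482e-05]), 'wrist_force': array([-0.87060733, -0.37217747,  0.75581824]), 'torque': array([-0.03668522,  0.02855211, -0.04258747]), 'opening': 1.0009132959033318} 0.1547
top [[364.9950188    0.         253.31513373]
 [  0.         364.9950188  195.21843543]
 [  0.           0.           1.        ]] [[ 0.06352372 -0.99796225 -0.00600744 -0.00242425]
 [ 0.97364322  0.06065221  0.219864   -0.49256962]
 [-0.21905161 -0.01981568  0.97551204 -1.15555446]
 [ 0.          0.          0.          1.        ]]
['color', 'camera_matrix', 'view', 'shot']
dial_grip [([240.9, 199.0], 0.49)]
d
[... 549 characters left out ...]
5, 200.3], 0.53)]
dial_pointer [([242.5, 208.1], 0.81)]
tab_tip []
screw_grip [([279.1, 172.7], 0.62)]
screw_edge [([286.5, 171.7], 0.6)]
pump [([266.0, 222.5], 0.64)]
wrist [[295.45078305   0.         251.63704297]
 [  0.         295.45078305 193.79559076]
 [  0.           0.           1.        ]] [[-1.59139931e-04  9.65671513e-01  2.59766250e-01  6.55580823e-02]
 [ 9.99999662e-01  3.63256446e-04 -7.37765295e-04  8.48797588e-04]
 [-8.06800693e-04  2.59766044e-01 -9.65671244e-01  3.06929736e-02]
 [ 0.00000000e+00  0.00000000e+00  0.00000000e+00  1.00000000e+00]]
['color', 'camera_matrix', 'tool_from_camera', 'shot']
dial_grip []
dial_pointer []
tab_tip []
screw_grip []
screw_edge []
pump []
```

Run:
```python
import cv2
for n in ["top","side"]:
    im=cv2.imread(f"pics/{n}0.png")
    c=im[130:270,170:370]
    cv2.imwrite(f"pics/{n}0z.png",cv2.resize(c,None,fx=4,fy=4,interpolation=cv2.INTER_CUBIC))
```

```text
(no output)
```

View pics/top0.png

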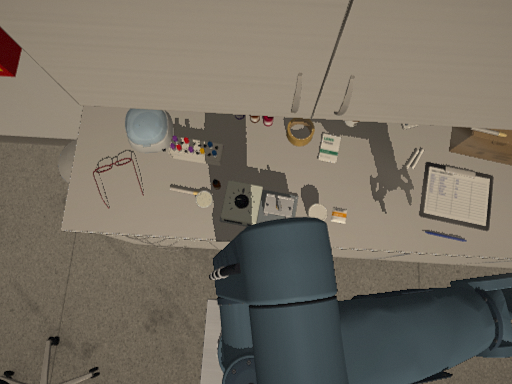

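View pics/side0.png

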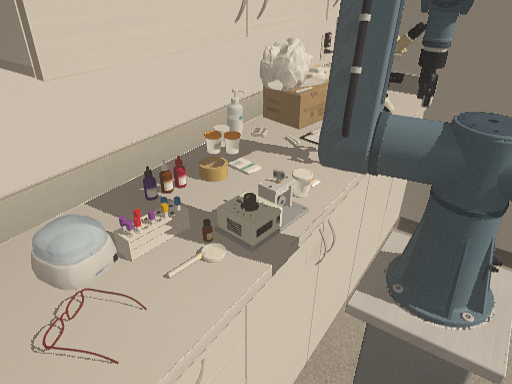

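View pics/top0z.png

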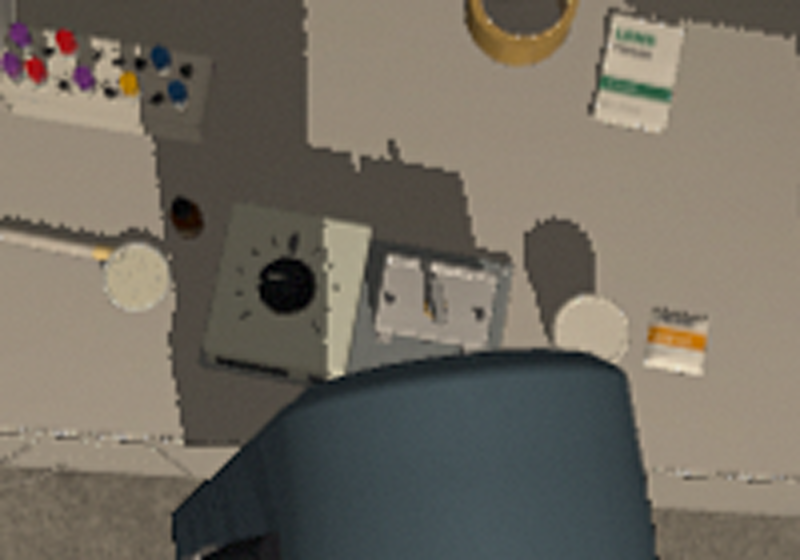

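View pics/side0z.png

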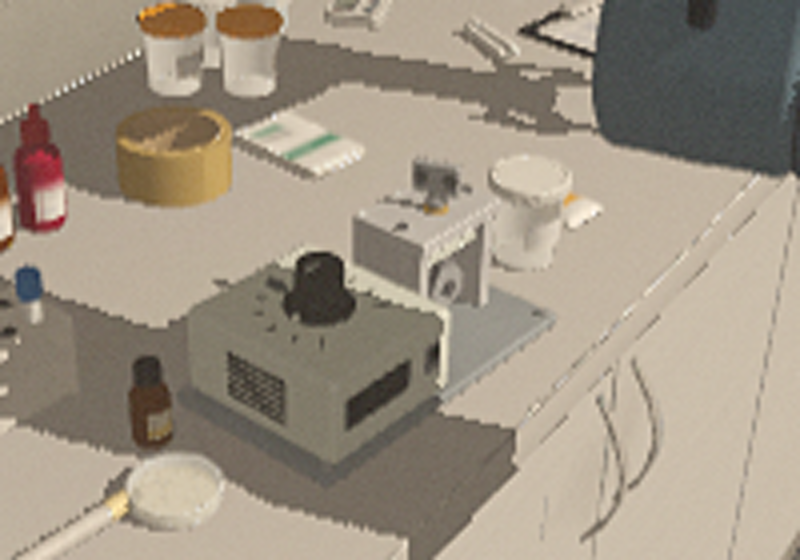

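```bash
cat > h.py <<'E'
import numpy as np
from scipy.spatial.transform import Rotation as R
TC=np.array([[-1.59139931e-04,9.65671513e-01,2.59766250e-01,6.55580823e-02],[9.99999662e-01,3.63256446e-04,-7.37765295e-04,8.48797588e-04],[-8.06800693e-04,2.59766044e-01,-9.65671244e-01,3.06929736e-02],[0,0,0,1]])
def cam(p,obs=None):
    """world_from_camera"""
    if "view" in p: return np.linalg.inv(p["view"])
    q=obs["eef_rot"]; T=np.eye(4); T[:3,:3]=R.from_quat([q[1],q[2],q[3],q[0]]).as_matrix(); T[:3,3]=obs["eef_pos"]
    return T@np.array(p["tool_from_camera"])
def ray(p,uv,obs=None):
    K=p["camera_matrix"]; W=cam(p,obs)
    d=np.array([(uv[0]-K[0,2])/K[0,0],-(uv[1]-K[1,2])/K[1,1],-1])
    return W[:3,3],W[:3,:3]@d
def atz(p,uv,z,obs=None):
    o,d=ray(p,uv,obs); return o+d*(z-o[2])/d[2]
def proj(p,X,obs=None):
    K=p["camera_matrix"]; c=np.linalg.inv(cam(p,obs))@np.append(X,1)
    return np.array([K[0,2]+K[0,0]*c[0]/-c[2],K[1,2]+K[1,1]*-c[1]/-c[2]])
E
python3 - <<'E'
from h import *
from bench import cams,landmark_of,boxes_of
t=cams.camera("top");s=cams.camera("side")
print("dial top",atz(t,(241,199),.098),"screw top",atz(t,(279,206.6),.1245),"pump",atz(t,(256.4,206.3),0))
print("dial side",atz(s,(246.5,200.3),.098),"screw side",atz(s,(279.1,172.7),.1245),"pump",atz(s,(266,222.5),0))
for n in ["specimen_cup_1","prep_pad_0","immersion_oil","petri_1","penlight"]:
    d=landmark_of(t,n); 
    if d: print(n,d[0]["uv"],atz(t,d[0]["uv"],0).round(3))
E
```

```text
dial top [0.46727599 0.06606597 0.098     ] screw top [ 0.44498262 -0.05456995  0.1245    ] pump [0.4656479  0.01655779 0.        ]
dial side [0.46816648 0.07613195 0.098     ] screw side [ 0.45322361 -0.05625164  0.1245    ] pump [0.44826645 0.01145917 0.        ]
specimen_cup_1 [314.4, 216.6] [ 0.442 -0.184  0.   ]
prep_pad_0 [340.9, 216.4] [ 0.449 -0.274  0.   ]
immersion_oil [217.4, 184.7] [0.534 0.157 0.   ]
petri_1 [205.1, 202.3] [0.469 0.194 0.   ]
penlight [186.9, 192.1] [0.501 0.261 0.   ]
```

The top view shows the pump's panel with the dial at (241,199) and the screw at (279,206). The tab is just above the dial, and the pointer points roughly left. Both cameras agree within about 1 cm. I'll move over the pump for a wrist view.

```bash
python3 -m handwheel '[{"offset":[0.182,-0.205,0],"spin":0,"grip":1},{"offset":[0.182,-0.205,0],"spin":0,"grip":1},{"offset":[0.182,-0.205,0],"spin":0,"grip":1},{"offset":[0.364,-0.41,0],"spin":0,"grip":1},{"offset":[0.364,-0.41,0],"spin":0,"grip":1},{"offset":[0.364,-0.41,0],"spin":0,"grip":1},{"offset":[0.364,-0.41,0],"spin":0,"grip":1},{"offset":[0.364,-0.41,0],"spin":0,"grip":1},{"offset":[0.364,-0.41,0],"spin":0,"grip":1},{"offset":[0.364,-0.41,0],"spin":0,"grip":1},{"offset":[0.364,-0.41,0],"spin":0,"grip":1},{"offset":[0.364,-0.41,0],"spin":0,"grip":1}]'
cat > look.py <<'E'
import sys,cv2
from h import *
from bench import ctrl,cams,landmark_of
Z=dict(dial_grip=.098,dial_pointer=.078,tab_tip=.078,screw_grip=.1245,screw_edge=.1245,pump=0)
def look(n,tag,things=tuple(Z),zoom=None):
    o=ctrl.get_obs(); p=cams.camera(n)
    im=p["color"][:,:,::-1].copy(); cv2.imwrite(f"pics/{n}{tag}.png",im)
    out={}
    for t in things:
        for d in landmark_of(p,t)[:2]:
            X=atz(p,d["uv"],Z[t],o); out.setdefault(t,X); print(t,np.round(d["uv"],1),round(d["confidence"],2),X.round(4))
    return p,o,out
E
python3 - <<'E'
from look import *
print(ctrl.get_obs()["q"].round(3), ctrl.get_obs()["eef_pos"])
look("wrist",1);look("top",1)
E
```

```text
time_s: 2.9
eef_pos: [0.3992, -0.0174, 0.4047]
eef_rot: [0.0, 0.982, 0.19, -0.0]
wrist_force: [0.6, 0.0, 0.2]
opening: 1.001
[-0.343 -0.24   2.017 -0.     1.365  0.845] [ 0.39919054 -0.01736165  0.40468993]
dial_grip [190.9  84.5] 0.71 [0.4639 0.0651 0.098 ]
dial_pointer [170.9  71. ] 0.8 [0.4685 0.0905 0.078 ]
tab_tip [205.3  58.6] 0.62 [0.4905 0.0643 0.078 ]
screw_grip [314.7 151.5] 0.59 [ 0.4522 -0.0545  0.1245]
screw_grip [190.   86.6] 0.39 [0.4618 0.0596 0.1245]
screw_edge [309.  175.1] 0.95 [ 0.432  -0.0585  0.1245]
pump [248.6 115.8] 0.76 [0.4574 0.0087 0.    ]
dial_grip [239.4 199.6] 0.5 [0.465 0.071 0.098]
dial_pointer [230.7 199.4] 0.48 [0.4681 0.1004 0.078 ]
screw_edge [314.1 216.1] 0.52 [ 0.422  -0.1638  0.1245]
pump [256.  206.5] 0.58 [0.4649 0.0179 0.    ]
```

View pics/wrist1.png

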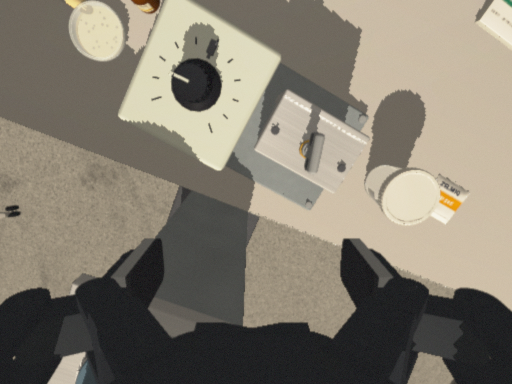

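The wrist picture shows the dial at (191,84), its pointer to the left (171,71), the tab above it (205,59) and the thumbscrew at (315,151) with its edge at (309,175). The axes come out 120.2 mm apart, and they should be 120. I'll look again from closer in, with the wrist already spun back.

```bash
python3 -m handwheel '[{"offset":[0.066,-0.009,0.045],"spin":-60,"grip":1},{"offset":[0.066,-0.009,0.045],"spin":-60,"grip":1},{"offset":[0.066,-0.009,0.045],"spin":-60,"grip":1},{"offset":[0.066,-0.009,0.045],"spin":-60,"grip":1},{"offset":[0.066,-0.009,0.045],"spin":-60,"grip":1},{"offset":[0.066,-0.009,0.045],"spin":-60,"grip":1},{"offset":[0.066,-0.009,0.045],"spin":-60,"grip":1},{"offset":[0.066,-0.009,0.045],"spin":-60,"grip":1}]'
python3 - <<'E'
from look import *
o=ctrl.get_obs();print(o["q"].round(3),o["eef_pos"])
look("wrist",2)
E
```

```text
time_s: 4.6
eef_pos: [0.4572, 0.0169, 0.3597]
eef_rot: [-0.0, 0.755, 0.656, 0.0]
wrist_force: [-0.3, 0.2, -0.3]
opening: 1.002
[-0.224 -0.041  1.938  0.     1.244 -0.083] [0.45715106 0.01685643 0.35968925]
dial_grip [251.  137.3] 0.96 [0.4638 0.064  0.098 ]
dial_pointer [232.8 304.1] 0.74 [ 0.4233 -0.0941  0.078 ]
dial_pointer [249.7 102.9] 0.56 [0.4664 0.0899 0.078 ]
tab_tip [285.6 134.5] 0.71 [0.4925 0.0607 0.078 ]
screw_grip [255.6 289.2] 0.74 [ 0.4511 -0.0509  0.1245]
screw_edge [233.6 298.7] 0.83 [ 0.4327 -0.0569  0.1245]
pump [254.3 182. ] 0.63 [0.4593 0.0065 0.    ]
```

View pics/wrist2.png

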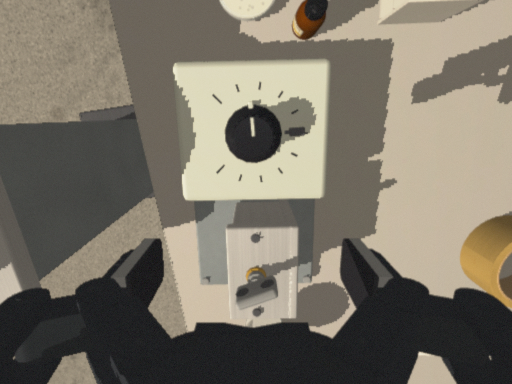

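The wrist view agrees: dial at (251,137), pointer at (250,103), tab at (286,133). The open fingertips are about 156 mm ahead of the TCP, so a TCP height of 0.256 keeps the closing tips above the skirt. I'll descend and grip.

```bash
python3 -m handwheel '[{"offset":[0.048,0,0.03],"spin":0,"grip":1},{"offset":[0.048,0,0.06],"spin":0,"grip":1},{"offset":[0.048,0,0.09],"spin":0,"grip":1},{"offset":[0.048,0,0.103],"spin":0,"grip":1},{"offset":[0.048,0,0.103],"spin":0,"grip":0.6},{"offset":[0.048,0,0.103],"spin":0,"grip":0.3},{"offset":[0.048,0,0.103],"spin":0,"grip":0},{"offset":[0.048,0,0.103],"spin":0,"grip":0},{"offset":[0.048,0,0.103],"spin":0,"grip":0},{"offset":[0.048,0,0.103],"spin":0,"grip":0}]'
python3 - <<'E'
from look import *
look("wrist",3,["dial_pointer","tab_tip","dial_grip"])
E
```

```text
time_s: 6.2
eef_pos: [0.4645, 0.0642, 0.2582]
eef_rot: [0.001, 0.754, 0.656, 0.001]
wrist_force: [-1.4, -0.1, 5.2]
opening: 0.337
dial_pointer [246.1 188.4] 0.76 [0.4662 0.0917 0.078 ]
tab_tip [301.2 235.6] 0.97 [0.4922 0.0612 0.078 ]
tab_tip [325.4  59.8] 0.74 [0.5118 0.1478 0.078 ]
dial_grip [249.2 256.9] 0.81 [0.4638 0.0627 0.098 ]
dial_grip [244.   6.] 0.52 [0.4769 0.1688 0.098 ]
```

View pics/wrist3.png

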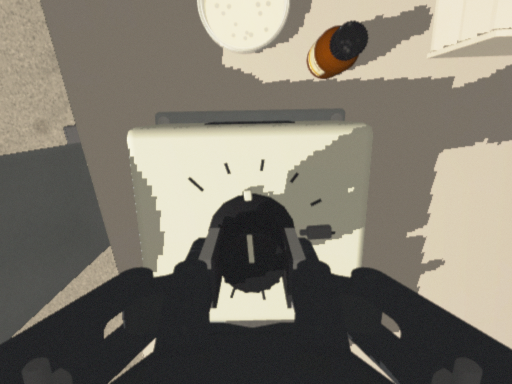

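The pads hold the dial at opening 0.337, about 29 mm. The pointer at (246,188) and tab nose at (301,235) put the remaining turn near 92°. I'll turn 84° first, then look.

```bash
python3 -m handwheel '[{"offset":[0,0,-0.001],"spin":10,"grip":0},{"offset":[0,0,-0.001],"spin":20,"grip":0},{"offset":[0,0,-0.001],"spin":30,"grip":0},{"offset":[0,0,-0.001],"spin":40,"grip":0},{"offset":[0,0,-0.001],"spin":50,"grip":0},{"offset":[0,0,-0.001],"spin":60,"grip":0},{"offset":[0,0,-0.001],"spin":70,"grip":0},{"offset":[0,0,-0.001],"spin":78,"grip":0},{"offset":[0,0,-0.001],"spin":84,"grip":0},{"offset":[0,0,-0.001],"spin":84,"grip":0}]'
cat > ang.py <<'E'
from look import *
def ang(tag):
    p,o,r=look("wrist",tag,["dial_pointer","tab_tip","dial_grip"])
    c=o["eef_pos"]
    for k in r: 
        v=r[k]-c; print(k,"ang",np.degrees(np.arctan2(v[1],v[0])).round(1),"r",np.hypot(v[0],v[1]).round(4))
E
python3 -c "
from ang import *
ang('4')"
```

```text
time_s: 7.65
eef_pos: [0.4635, 0.0653, 0.2583]
eef_rot: [-0.001, 1.0, -0.018, -0.0]
wrist_force: [-3.2, 8.2, 2.5]
opening: 0.34
dial_pointer [246.9 188.5] 0.86 [0.492  0.0663 0.078 ]
tab_tip [250.5 188.1] 0.84 [0.4922 0.0644 0.078 ]
dial_grip [248.3 255. ] 0.69 [0.4641 0.0664 0.098 ]
dial_pointer ang 2.0 r 0.0286
tab_tip ang -1.8 r 0.0287
dial_grip ang 61.6 r 0.0012
```

View pics/wrist4.png

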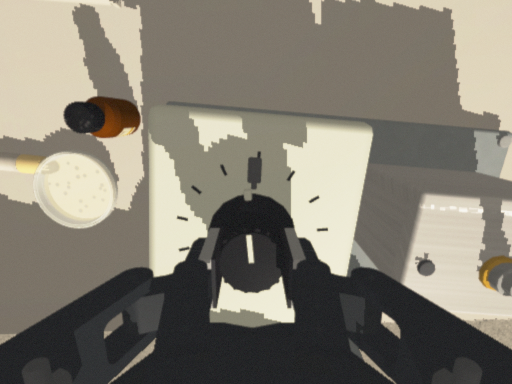

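Run:
```python
import cv2
im=cv2.imread("pics/wrist4.png")[140:280,190:310]
cv2.imwrite("pics/w4z.png",cv2.resize(im,None,fx=4.2,fy=4.2,interpolation=cv2.INTER_CUBIC))
```

```text
(no output)
```

View pics/w4z.png

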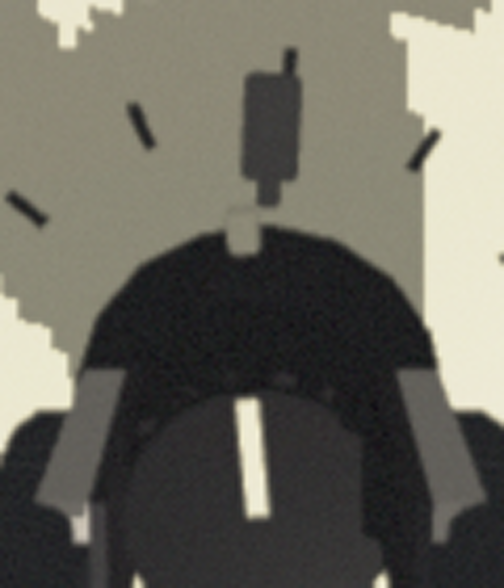

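The zoom shows the pointer centre at column 247.9 and the tab nose at 253.8, which is about 3.1 mm or 6° short. I'll turn 6° more.

```bash
python3 -m handwheel '[{"offset":[0,0,0],"spin":3,"grip":0},{"offset":[0,0,0],"spin":6,"grip":0},{"offset":[0,0,0],"spin":6,"grip":0},{"offset":[0,0,0],"spin":6,"grip":0}]'
python3 -c "
from ang import *
ang('5')
im=cv2.imread('pics/wrist5.png')[140:280,190:310]
cv2.imwrite('pics/w5z.png',cv2.resize(im,None,fx=4.2,fy=4.2,interpolation=cv2.INTER_CUBIC))
"
```

```text
time_s: 8.35
eef_pos: [0.4635, 0.0654, 0.2583]
eef_rot: [-0.001, 0.998, -0.07, -0.0]
wrist_force: [-2.8, 8.0, 2.4]
opening: 0.338
dial_pointer [248.2 187.3] 0.85 [0.4926 0.0628 0.078 ]
tab_tip [247.4 191. ] 0.69 [0.4907 0.0635 0.078 ]
dial_grip [251.4 256.9] 0.6 [0.4631 0.0652 0.098 ]
dial_pointer ang -5.2 r 0.0292
tab_tip ang -4.1 r 0.0273
dial_grip ang -149.1 r 0.0005
```

View pics/w5z.png

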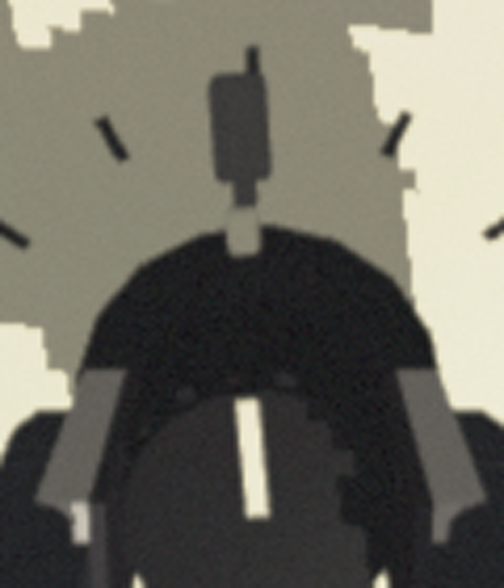

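The pointer and tab nose now line up, both at zoom column about 243. I'll open, rise and spin round for the thumbscrew. The −201° total keeps the last joint within range.

```bash
python3 -m handwheel '[{"offset":[0,0,0],"spin":6,"grip":0},{"offset":[0,0,0],"spin":0,"grip":0.6},{"offset":[0,0,0],"spin":0,"grip":0.8},{"offset":[0,0,0],"spin":0,"grip":0.8},{"offset":[0,0,-0.03],"spin":0,"grip":0.8}]' >/dev/null; echo skip
```

```text
skip
```

I made a mistake there: the first row carried an extra 6° of spin while the fingers were still shut, so the dial may have moved. Checking.

```bash
python3 -c "
from ang import *
print(ctrl.get_obs()['eef_pos'],ctrl.get_obs()['eef_rot'],ctrl.get_obs()['opening'],ctrl.get_obs()['time_s'])
ang('6')
im=cv2.imread('pics/wrist6.png')[110:250,180:320]
cv2.imwrite('pics/w6z.png',cv2.resize(im,None,fx=4.2,fy=4.2,interpolation=cv2.INTER_CUBIC))
"
```

```text
[0.46272281 0.06429002 0.28627862] [-9.13074593e-05  9.97524633e-01 -7.02762614e-02 -2.41757317e-03] 0.8031562675375942 9.175
dial_pointer [248.5 176. ] 0.73 [0.4912 0.0613 0.078 ]
tab_tip [245.8 175.9] 0.55 [0.4915 0.0629 0.078 ]
dial_grip [245. 232.] 0.93 [0.4633 0.0671 0.098 ]
dial_pointer ang -6.1 r 0.0286
tab_tip ang -2.8 r 0.0288
dial_grip ang 79.3 r 0.0029
```

View pics/w6z.png

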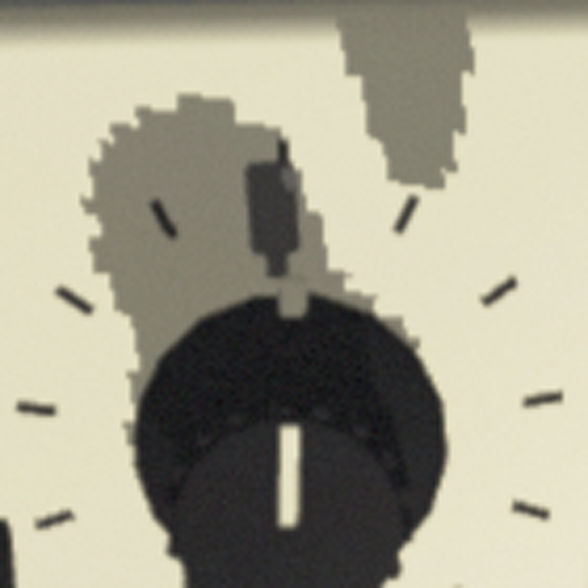

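The dial did overshoot: the pointer is now about 3.6 px (2 mm, 4.5°) past the tab. That's still in tolerance, but I'll regrip and turn it back.

```bash
python3 -m handwheel '[{"offset":[0.001,0,0.015],"spin":0,"grip":0.8},{"offset":[0.001,0,0.029],"spin":0,"grip":0.8},{"offset":[0.001,0,0.029],"spin":0,"grip":0.3},{"offset":[0.001,0,0.029],"spin":0,"grip":0},{"offset":[0.001,0,0.029],"spin":0,"grip":0},{"offset":[0.001,0,0.029],"spin":0,"grip":0},{"offset":[0.001,0,0.029],"spin":-2.5,"grip":0},{"offset":[0.001,0,0.029],"spin":-4.5,"grip":0},{"offset":[0.001,0,0.029],"spin":-4.5,"grip":0},{"offset":[0.001,0,0.029],"spin":-4.5,"grip":0.4},{"offset":[0.001,0,0.029],"spin":-4.5,"grip":0.7},{"offset":[0.001,0,0.029],"spin":-4.5,"grip":0.8},{"offset":[0.001,0,0],"spin":-4.5,"grip":0.8},{"offset":[0.001,0,-0.01],"spin":-4.5,"grip":0.8}]'
python3 -c "
from ang import *
ang('7')
im=cv2.imread('pics/wrist7.png')[110:250,180:320]
cv2.imwrite('pics/w7z.png',cv2.resize(im,None,fx=4.2,fy=4.2,interpolation=cv2.INTER_CUBIC))
"
```

```text
time_s: 11.12
eef_pos: [0.4654, 0.064, 0.2992]
eef_rot: [0.0, 1.0, -0.03, 0.001]
wrist_force: [0.5, 1.0, 0.6]
opening: 0.799
dial_pointer [250.8 175.6] 0.85 [0.4931 0.0619 0.078 ]
tab_tip [248.1 177.7] 0.57 [0.4918 0.0637 0.078 ]
dial_grip [246.5 230. ] 0.86 [0.4631 0.0664 0.098 ]
dial_pointer ang -4.4 r 0.0278
tab_tip ang -0.6 r 0.0264
dial_grip ang 134.6 r 0.0033
```

View pics/w7z.png

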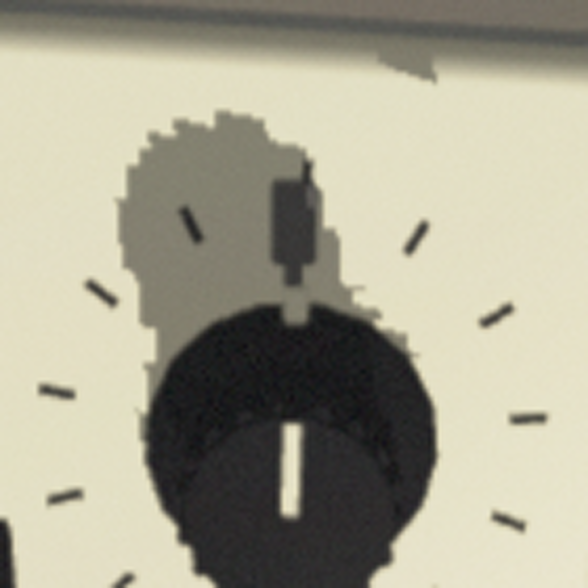

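The pointer and nose are now within 1 px (0.6 mm). Next is the thumbscrew.

```bash
python3 -m handwheel '[{"offset":[0,0,-0.04],"spin":0,"grip":0.8},{"offset":[0.02,0.05,-0.061],"spin":-10,"grip":0.8},{"offset":[0.041,0.104,-0.061],"spin":-20,"grip":0.8},{"offset":[0.041,0.104,-0.061],"spin":-98,"grip":0.8},{"offset":[0.041,0.104,-0.061],"spin":-98,"grip":0.8},{"offset":[0.041,0.104,-0.061],"spin":-98,"grip":0.8},{"offset":[0.041,0.104,-0.061],"spin":-98,"grip":0.8},{"offset":[0.041,0.104,-0.061],"spin":-98,"grip":0.8},{"offset":[0.041,0.104,-0.061],"spin":-98,"grip":0.8},{"offset":[0.041,0.104,-0.061],"spin":-98,"grip":0.8},{"offset":[0.041,0.104,-0.061],"spin":-98,"grip":0.8}]'
python3 -m handwheel '[{"offset":[0,0,0],"spin":-98,"grip":0.8},{"offset":[0,0,0],"spin":-98,"grip":0.8},{"offset":[0,0,0],"spin":-98,"grip":0.8},{"offset":[0,0,0],"spin":-98,"grip":0.8},{"offset":[0,0,0],"spin":-98,"grip":0.8},{"offset":[0,0,0],"spin":-98,"grip":0.8},{"offset":[0,0,0],"spin":-98,"grip":0.8},{"offset":[0,0,0],"spin":-98,"grip":0.8},{"offset":[0,0,0],"spin":-98,"grip":0.8},{"offset":[0,0,0],"spin":-98,"grip":0.8},{"offset":[0,0,0],"spin":-98,"grip":0.8}]'
python3 - <<'E'
from look import *
o=ctrl.get_obs();print(o["q"].round(3),o["eef_pos"])
look("wrist",8)
E
```

```text
time_s: 12.7
eef_pos: [0.4991, -0.042, 0.3574]
eef_rot: [-0.001, 0.677, 0.736, -0.0]
wrist_force: [-0.8, -0.4, -0.1]
opening: 0.798
time_s: 14.08
eef_pos: [0.4993, -0.042, 0.358]
eef_rot: [-0.001, -0.108, 0.994, 0.0]
wrist_force: [0.3, -0.3, 0.1]
opening: 0.8
[-0.321  0.064  1.836 -0.     1.243 -2.108] [ 0.49926729 -0.04203732  0.3580133 ]
dial_grip [391.1 187.8] 0.86 [0.4668 0.0641 0.098 ]
dial_pointer [366.4 207.9] 0.6 [0.4916 0.0594 0.078 ]
dial_pointer [459.  199.7] 0.51 [0.467  0.1365 0.078 ]
tab_tip [368.7 207.7] 0.73 [0.491  0.0613 0.078 ]
tab_tip [52.  88.3] 0.2 [ 0.4497 -0.2168  0.078 ]
screw_grip [253.4 139.3] 0.6 [ 0.4509 -0.0523  0.1245]
screw_edge [250.3 115.9] 0.58 [ 0.4364 -0.0576  0.1245]
screw_edge [458.5 201.9] 0.47 [0.4627 0.1007 0.1245]
pump [302.7 144.4] 0.55 [0.4544 0.0046 0.    ]
```

View pics/wrist8.png

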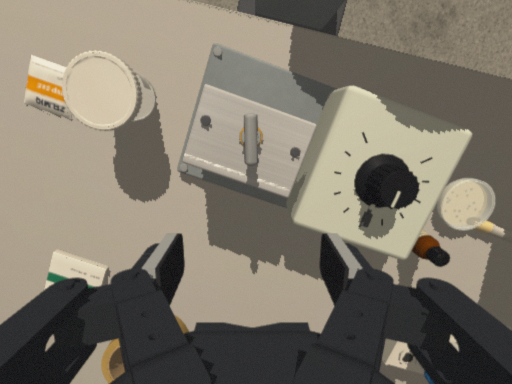

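The wrist view shows the flat head standing vertically in the image from (251,113) to (251,163), so it is already aligned with the jaws. The estimated screw angle is about 108° off its seat. I'll descend and grip.

```bash
python3 -m handwheel '[{"offset":[0.049,0,0.02],"spin":0,"grip":0.8},{"offset":[0.049,0,0.05],"spin":0,"grip":0.8},{"offset":[0.049,0,0.077],"spin":0,"grip":0.8},{"offset":[0.049,0,0.077],"spin":0,"grip":0.5},{"offset":[0.049,0,0.077],"spin":0,"grip":0.2},{"offset":[0.049,0,0.077],"spin":0,"grip":0},{"offset":[0.049,0,0.077],"spin":0,"grip":0},{"offset":[0.049,0,0.077],"spin":0,"grip":0},{"offset":[0.049,0,0.077],"spin":0,"grip":0},{"offset":[0.049,0,0.077],"spin":0,"grip":0}]'
python3 - <<'E'
from look import *
o=ctrl.get_obs();print(o["q"].round(3),o["torque"].round(2))
look("wrist",9,["screw_grip","screw_edge","dial_pointer","tab_tip"])
E
```

```text
time_s: 15.68
eef_pos: [0.4522, -0.0528, 0.283]
eef_rot: [0.001, -0.109, 0.994, -0.0]
wrist_force: [-1.5, 0.3, 6.1]
opening: 0.089
[-0.378  0.067  2.005  0.     1.068 -2.168] [0.23 0.17 0.06]
screw_grip [255.1 251. ] 0.95 [ 0.4492 -0.0529  0.1245]
screw_edge [252.9 220.1] 0.77 [ 0.4343 -0.0574  0.1245]
dial_pointer [407.6 311.5] 0.71 [0.4929 0.0644 0.078 ]
dial_pointer [317.8 209.4] 0.48 [ 0.4355 -0.0158  0.078 ]
```

View pics/wrist9.png

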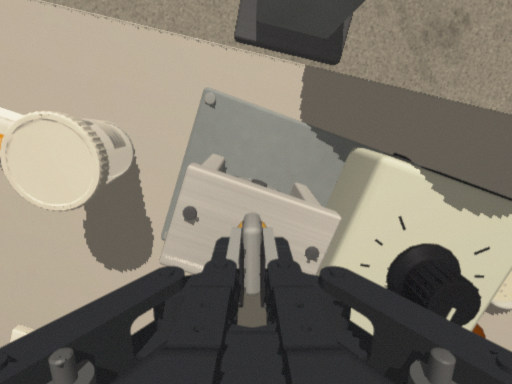

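The screw is gripped, with the opening at about 8 mm. I'll turn it clockwise to 100°, then feel for the stop.

```bash
python3 -m handwheel '[{"offset":[0,0,-0.001],"spin":10,"grip":0},{"offset":[0,0,-0.001],"spin":20,"grip":0},{"offset":[0,0,-0.001],"spin":30,"grip":0},{"offset":[0,0,-0.001],"spin":40,"grip":0},{"offset":[0,0,-0.001],"spin":50,"grip":0},{"offset":[0,0,-0.001],"spin":60,"grip":0},{"offset":[0,0,-0.001],"spin":70,"grip":0},{"offset":[0,0,-0.001],"spin":80,"grip":0},{"offset":[0,0,-0.001],"spin":90,"grip":0},{"offset":[0,0,-0.001],"spin":98,"grip":0},{"offset":[0,0,-0.001],"spin":98,"grip":0},{"offset":[0,0,-0.001],"spin":98,"grip":0}]'
python3 - <<'E'
from look import *
o=ctrl.get_obs();print(o["q"].round(3),o["torque"].round(3),o["eef_rot"],2*np.degrees(np.arctan2(o["eef_rot"][2],o["eef_rot"][1])))
look("wrist",10,["screw_grip","screw_edge"])
E
```

```text
time_s: 17.42
eef_pos: [0.4513, -0.0542, 0.2831]
eef_rot: [0.001, 0.678, 0.735, -0.002]
wrist_force: [-5.3, -9.6, 0.8]
opening: 0.083
[-0.38   0.066  2.006 -0.005  1.07  -0.458] [-1.678  0.922 -0.015] [ 0.00089251  0.6783291   0.73475472 -0.00208249] 94.57330784129601
screw_grip [253.5 251.3] 0.92 [ 0.4519 -0.0527  0.1245]
screw_edge [249.8 223. ] 0.72 [ 0.449  -0.0386  0.1245]
```

View pics/wrist10.png

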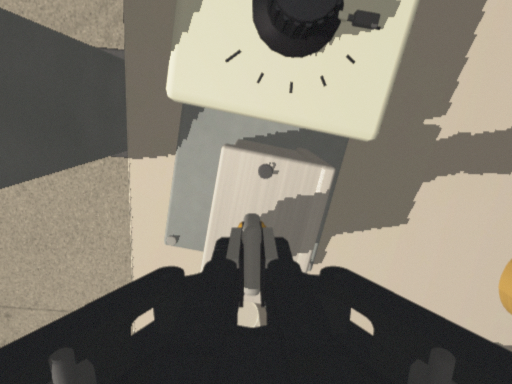

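Still free, with the z moment near zero. I'll turn on to the stop.

```bash
T='from look import *
o=ctrl.get_obs();print(o["q"][5].round(3),o["torque"].round(3),o["joint_efforts"][5],2*np.degrees(np.arctan2(o["eef_rot"][2],o["eef_rot"][1])))'; echo "$T">t.py; python3 -m handwheel '[{"offset":[0,0,0],"spin":4,"grip":0},{"offset":[0,0,0],"spin":8,"grip":0},{"offset":[0,0,0],"spin":8,"grip":0}]'; python3 t.py;  python3 -m handwheel '[{"offset":[0,0,0],"spin":3,"grip":0},{"offset":[0,0,0],"spin":3,"grip":0}]'; python3 t.py
```

```text
time_s: 17.95
eef_pos: [0.4511, -0.0542, 0.283]
eef_rot: [0.001, 0.728, 0.685, -0.002]
wrist_force: [-6.5, -10.3, 1.3]
opening: 0.086
-0.317 [-1.671  1.036 -0.038] 0.2625863905996084 86.53564793888884
time_s: 18.2
eef_pos: [0.4511, -0.0542, 0.283]
eef_rot: [0.001, 0.746, 0.666, -0.002]
wrist_force: [-7.6, -10.2, 1.8]
opening: 0.085
-0.265 [-1.709  1.107 -0.002] 0.18170933704823256 83.54766923689863
```

```bash
python3 -m handwheel '[{"offset":[0,0,0],"spin":3,"grip":0},{"offset":[0,0,0],"spin":3,"grip":0}]'; python3 t.py
```

```text
time_s: 18.45
eef_pos: [0.4511, -0.0541, 0.2831]
eef_rot: [0.001, 0.762, 0.647, -0.002]
wrist_force: [-6.2, -8.9, 2.5]
opening: 0.086
-0.214 [-1.707  1.033  0.855] 1.054217666387558 80.66216459146347
```

The z moment jumped to 0.86 N m near yaw 82°, so that's the stop. I'll press slightly further to make sure it's seated, then look.

```bash
python3 -m handwheel '[{"offset":[0,0,0],"spin":2,"grip":0},{"offset":[0,0,0],"spin":2,"grip":0},{"offset":[0,0,0],"spin":2,"grip":0}]'; python3 t.py
python3 - <<'E'
from look import *
look("wrist",11,["screw_grip","screw_edge"])
look("side",11,["screw_grip","screw_edge"])
im=cv2.imread('pics/side11.png')[140:260,200:340]
cv2.imwrite('pics/s11z.png',cv2.resize(im,None,fx=4.2,fy=4.2,interpolation=cv2.INTER_CUBIC))
E
```

```text
time_s: 18.82
eef_pos: [0.4511, -0.054, 0.2831]
eef_rot: [0.001, 0.773, 0.634, -0.003]
wrist_force: [-7.0, -9.9, 2.2]
opening: 0.084
-0.18 [-1.622  1.109  1.216] 1.2599829956889153 78.75610736239851
screw_grip [250.1 252.7] 0.93 [ 0.4506 -0.0533  0.1245]
screw_edge [247.5 220.8] 0.88 [ 0.4526 -0.0373  0.1245]
screw_edge [247.4 116.8] 0.4 [0.4618 0.008  0.1245]
screw_grip [281.1 171.8] 0.55 [ 0.4515 -0.064   0.1245]
screw_edge [241.7 199.7] 0.72 [0.4546 0.1151 0.1245]
screw_edge [276.1 173.1] 0.46 [ 0.4587 -0.0495  0.1245]
```

View pics/wrist11.png

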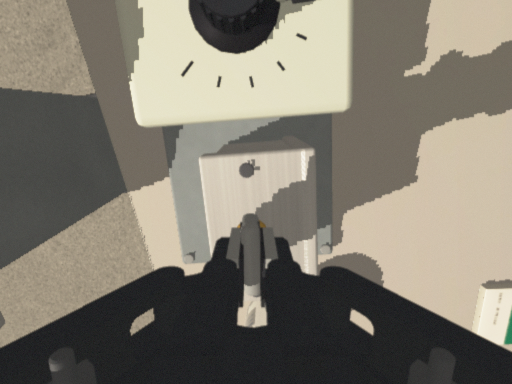

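View pics/s11z.png

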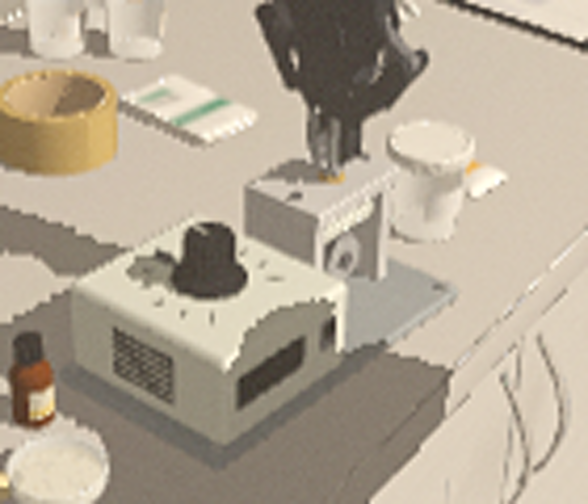

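Seated: the z moment is 1.2 N m and rising, and the head lies along the bridge's y axis. Contact started near yaw 82–83°, so I'll back off 93° from here.

```bash
python3 -m handwheel '[{"offset":[0,0,0],"spin":-10,"grip":0},{"offset":[0,0,0],"spin":-20,"grip":0},{"offset":[0,0,0],"spin":-30,"grip":0},{"offset":[0,0,0],"spin":-40,"grip":0},{"offset":[0,0,0],"spin":-50,"grip":0},{"offset":[0,0,0],"spin":-60,"grip":0},{"offset":[0,0,0],"spin":-70,"grip":0},{"offset":[0,0,0],"spin":-80,"grip":0},{"offset":[0,0,0],"spin":-88,"grip":0},{"offset":[0,0,0],"spin":-93,"grip":0},{"offset":[0,0,0],"spin":-93,"grip":0},{"offset":[0,0,0],"spin":-93,"grip":0},{"offset":[0,0,0],"spin":-93,"grip":0}]'; python3 t.py
python3 - <<'E'
from look import *
look("wrist",12,["screw_grip","screw_edge","dial_pointer","tab_tip","dial_grip"])
look("top",12,["dial_pointer","tab_tip"])
look("side",12,["dial_pointer","tab_tip"])
im=cv2.imread('pics/side12.png')[150:250,200:340]
cv2.imwrite('pics/s12z.png',cv2.resize(im,None,fx=5,fy=5,interpolation=cv2.INTER_CUBIC))
E
```

```text
time_s: 20.75
eef_pos: [0.4521, -0.0532, 0.2831]
eef_rot: [0.001, 0.075, 0.997, -0.001]
wrist_force: [3.8, -4.1, -4.7]
opening: 0.09
-1.799 [-0.683 -0.649  0.08 ] 0.04539079964160919 171.42310827438982
screw_grip [253.1 251.8] 0.62 [ 0.4501 -0.0533  0.1245]
screw_edge [249.4 222.4] 0.95 [ 0.4352 -0.0528  0.1245]
tab_tip [440.5 253.4] 0.56 [0.492 0.063 0.078]
dial_grip [467.8 229.2] 0.97 [0.4672 0.0655 0.098 ]
dial_grip [254.7 252.2] 0.61 [ 0.4635 -0.0543  0.098 ]
dial_pointer [240.5 192.4] 0.42 [0.4933 0.0703 0.078 ]
tab_tip [240.3 199.6] 0.4 [0.4694 0.0693 0.078 ]
dial_pointer [239.4 202.2] 0.76 [0.4964 0.0683 0.078 ]
```

View pics/wrist12.png

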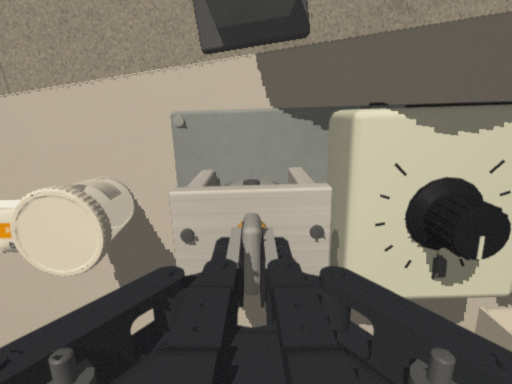

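View pics/s12z.png

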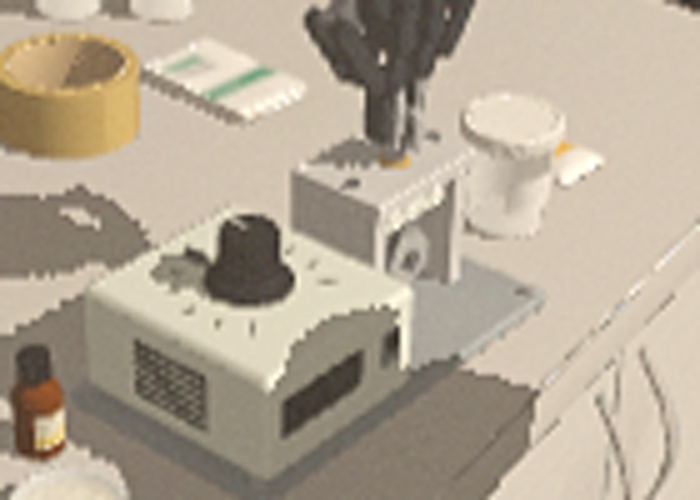

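The head now lies along the pump's x axis, within about 3° of square to the bridge edge. It is still gripped (opening 0.09), the moment is small, and the dial hasn't been touched. Handing in.

```bash
python3 -c "
from bench import ctrl
print(ctrl.hand_in())"
```

```text
the job is handed in; nothing more can be done
None
```

The job is handed in: the dial is set to the tab, and the thumbscrew was seated, backed off about a quarter turn, and is still held in the fingers. The hand-in gives no verdict, so what follows is from my own checks.

- **Dial:** I turned it about 90° clockwise. A stray extra 6° in the release move then put the pointer about 2 mm past the tab. I regripped and turned it back 4.5°. The close-up after that showed pointer and tab within about 1 px (0.6 mm). The network's reading of the same picture differed by about 4° (2 mm); I went by the close-up, and both are within tolerance. The network also reported dial points in the last wide pictures, but too roughly to confirm the setting; the dial was not touched again.
- **Thumbscrew:** I turned it about 114° clockwise until the moment rose to 1.2 N m, which I took as the stop, with the head lying along the pump's y axis. I then backed it off 93°. At the end the tool's yaw was 171.4°, against 172–174° expected for a quarter turn, so about 88–90° off the seat.
- **Final grip and surroundings:** The grip opening reads 0.09, about the head's thickness. The grip force itself was not measured. In the last pictures the tab and the bystanders I could see looked undisturbed. The run took about 21 s.

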